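# Line up the storage jars by height in the counter rack

### The arm

A 6-joint arm with a two-finger parallel gripper is mounted at the origin on a cart in front of the work surface, level with it; the furniture and walls round the work are solid. World frame = base frame: x ahead of the robot, y to its left, z up, the work surface at z = 0. Lengths are in m, angles in rad, forces in N, time in s.
With the tool pointing down it reaches from about 0.25 to 0.775 m from the base axis. Payload 8.9 kg.
Tool frame: the origin (TCP) lies at the very end of the fingers, on their centre line; the grasp point (between the pads) lies 19 mm behind it; z points along the fingers, y is the line along which they close (so a half turn about z gives the same grasp; the last joint's range is limited). The gripper opens to 85 mm and grips with 20 to 120 N. Pads are 22 mm wide; open, the fingers measure 114 mm over their backs; the gripper's body (76 mm by 85 mm) begins 54 mm behind the grasp point. The pads swing forward as they close: fully open they stand 13 mm farther back than shut.
Start: joints at [-1.47, 0.291, -0.153, 1.127, 0, 1.431], TCP at [0.125, -0.51, 0.231] pointing down, gripper open.
Joint ranges: [-2.52, 2.52], [-0.91, 1.74], [-1.3, 1.37], [-1.96, 2.02], [-1.52, 1.47], [-3.14, 3.14]. Speed limits (rad/s): [2.22, 2.22, 2.79, 3.14, 3.14, 3.14].

### API

Orientations are given as [roll, pitch, yaw] about the fixed x, y, z axes, in that order (R = Rz(yaw) Ry(pitch) Rx(roll)).
In Python, from cell import env gives the robot as it stands.
- The arm moves only by the shell command python3 -m jog 'ROWS' [OPENING] [FORCE]. ROWS is a JSON object of lists of equal length, an entry for each row: "translation": the shift along the tool's x, y, z in m, a list of three; "roll": the turn about the tool's z in degrees. A call has 1 to 5 rows; each row is the pose to reach, as a shift and turn from the pose commanded when the call began, along the tool's axes at that moment; what a row does not reach only later rows make up. A row lasts 1/8 s, in which the tool goes at most 62.5 mm and 10.7 degrees, less where a joint would pass 70% of its speed; a pose out of reach is approached as far as the arm can. A call with a gripper value outside its range is refused whole. OPENING is the closure in counts, from 0 (fully open) to 255 (shut), set as the call begins (- or left out, the last holds). The fingers move at their own pace and stop on an object; FORCE is the grip in N (left out, the last holds). Time passes only in rows, so rows that repeat a pose let the fingers close. It gives the time, the measured TCP pose, the force, the opening and the grip force at its end, in the units of the state.
- env.state(): the state, without advancing time (a new reading comes with each control period).
- env.capture(name): name is "scene" or "top" or "wrist"; returns a dict with "color" (384x512x3 uint8, red, green, blue), "z_map" (384x512 float32, m along the optical axis (not along the pixel's ray), 0 where there is no reading), "intrinsics" (3x3 intrinsics, pixels), "distortion" ([k1, k2, p1, p2, k3] as OpenCV has them; the pictures are not rectified), "R" (3x3) and "t" (3): a world point X has camera coordinates R X + t. Camera axes: x right, y down, z forward; pixel columns grow to the right and rows downward; lengths in m; the calibration is good to about 2 mm. A picture is of the moment at which its call begins.
- env.close_job(): hands the job in; it is judged then, once.
Trained networks look in the newest picture that a camera, given by its name, has taken for a name from the list of things; names that differ only in an ending like _2 or _b are one class to them, and where a whole thing is asked for, a point or a joint stands for the part that bears it (a point fixed in the world has none). Each returns a list of dicts, best first, with "confidence" (0 to 1); they miss things now and then, are a little off and sometimes report something else, mostly with a low value. They report only what shows in the picture. A call takes as long as a camera call.
- env.find_in(camera, query): "rect" ([left, top, width, height] in pixels, round what is visible of it).
- env.regions_of(camera, query): "region" (384x512 bool, what is visible of it) and "rect" ([left, top, width, height] in pixels, round what is visible of it).
- env.pinpoint(camera, query): "pixel" ([column, row] in pixels: a listed point, or the origin of a listed thing).
The state is a dict: "time": time; "joint_positions": joint angles; "qd": joint speeds; "tau": joint torques, N m; "ee_pos": TCP position; "ee_rot": TCP orientation; "ft_force": force on the tool from outside, world axes, zero at the start; "moment": the same for the moment, N m; "width": finger opening in m; "grasp_force": force on a finger pad.
Only numpy, scipy, OpenCV 4.12 (cv2) and the standard library are available. Lean on these libraries where they do the work, as an engineer would, in place of code of your own. Each camera call takes 0.05 s, during which the arm holds its last target. There are 200 camera calls.

### The job

The counter's jar rack still has its shortest and its tallest jar standing at its two ends; put the four jars from the counter back between them, so that the row rises in height step by step from the shortest jar to the tallest. Set each jar gently upright, fully down in its own recess, and do not drop any jar, knock any over or shift the two end jars.

Things in the scene. Friction and masses are not known exactly. Their poses are not given: they have to be found in the camera images.
- jar_66: loose storage jar, the shortest of the four that stand on the counter: lid surface 66 mm above its underside, knob top 96 mm; 0.15 to 0.45 kg. Origin: centre of the underside. White ceramic, 52 mm across (foot bevelled to 44 mm), flush light wood lid and a round knob 30 mm tall on it, 23 mm across low down, 28 mm near the top. Lid and knob are fast to the jar: lift it by the knob.
- jar_84: loose storage jar, the second shortest of the four that stand on the counter: lid surface 84 mm above its underside, knob top 114 mm; 0.15 to 0.45 kg. Otherwise the same shape, diameter, knob and origin as jar_66.
- jar_102: loose storage jar, the second tallest of the four that stand on the counter: lid surface 102 mm above its underside, knob top 132 mm; 0.15 to 0.45 kg. Otherwise the same shape, diameter, knob and origin as jar_66.
- jar_120: loose storage jar, the tallest of the four that stand on the counter: lid surface 120 mm above its underside, knob top 150 mm; 0.15 to 0.45 kg. Otherwise the same shape, diameter, knob and origin as jar_66.
- jar_shortest: jar of the same kind, the shortest of all six (lid 48 mm, knob top 78 mm above its underside), already standing in a recess at one end of the rack; which end varies. Loose, but to be left where it is. Origin: centre of the underside.
- jar_tallest: jar of the same kind, the tallest of all six (lid 138 mm, knob top 168 mm above its underside), already standing in a recess at one end of the rack; which end varies. Loose, but to be left where it is. Origin: centre of the underside.
- seat_1: cork disc on the floor of a free recess of the wooden jar rack; origin: centre of the recess floor, z up, rack's length along y. The free recess nearest the rack's -y end; seat_2, seat_3, seat_4 follow towards +y, 73 mm apart. The rack: a board 92 x 450 mm, top 24 mm above the counter, six equal recesses in a row; the two outer ones hold the end jars.
- seat_2: cork disc on the floor of a free recess of the wooden jar rack; origin: centre of the recess floor, z up, rack's length along y. Second of the four. Each recess is 8 mm deep, 57 mm wide at the floor, bevelled at 45 degrees to 67 mm at its mouth, so that a jar let down within about 6 mm of its centre slides home; a seated jar's underside is level with this origin.
- seat_3: cork disc on the floor of a free recess of the wooden jar rack; origin: centre of the recess floor, z up, rack's length along y. Third of the four, same size as seat_2.
- seat_4: cork disc on the floor of a free recess of the wooden jar rack; origin: centre of the recess floor, z up, rack's length along y. Last of the four, towards the rack's +y end, same size as seat_2.

How it is judged:
At the end, for the whole second after the job is handed in: The four jars stand in the four free recesses in order of height, rising from the shortest end jar to the tallest one: each within 8 mm of the centre of its recess, underside less than 4 mm above the recess floor, upright within 0.08 rad and at rest; both end jars within 12 mm of where they stood (((horizontal distance between jar_shortest and seat_1 below 0.11 m and horizontal distance between jar_66 and seat_1 below 0.008 m and z of jar_66 in the frame of seat_1 below 0.004 m and horizontal distance between jar_84 and seat_2 below 0.008 m and z of jar_84 in the frame of seat_2 below 0.004 m and horizontal distance between jar_102 and seat_3 below 0.008 m and z of jar_102 in the frame of seat_3 below 0.004 m and horizontal distance between jar_120 and seat_4 below 0.008 m and z of jar_120 in the frame of seat_4 below 0.004 m) or (horizontal distance between jar_shortest and seat_4 below 0.11 m and horizontal distance between jar_66 and seat_4 below 0.008 m and z of jar_66 in the frame of seat_4 below 0.004 m and horizontal distance between jar_84 and seat_3 below 0.008 m and z of jar_84 in the frame of seat_3 below 0.004 m and horizontal distance between jar_102 and seat_2 below 0.008 m and z of jar_102 in the frame of seat_2 below 0.004 m and horizontal distance between jar_120 and seat_1 below 0.008 m and z of jar_120 in the frame of seat_1 below 0.004 m)) and angle between each of jar_66, jar_84, jar_102, jar_120's own z axis and vertical below 0.08 rad and linear speed of each of jar_66, jar_84, jar_102, jar_120 below 0.02 m/s and distance of each of jar_shortest, jar_tallest from where it was at the start of the episode below 0.012 m); the robot touches nothing.
It fails at once if an end jar is lifted or shoved out of its recess (distance of any of jar_shortest, jar_tallest from where it was at the start of the episode above 0.012 m).
It fails at once if a jar is knocked over (angle between any of jar_66, jar_84, jar_102, jar_120, jar_shortest, jar_tallest's own z axis and vertical above 0.7 rad).
It fails at once if a jar is dropped: let go so that it falls or skids faster than 0.6 m/s (a fall of about 18 mm) ((contact force between jar_66 and the fingers below 0.1 N and linear speed of jar_66 above 0.6 m/s) or (contact force between jar_84 and the fingers below 0.1 N and linear speed of jar_84 above 0.6 m/s) or (contact force between jar_102 and the fingers below 0.1 N and linear speed of jar_102 above 0.6 m/s) or (contact force between jar_120 and the fingers below 0.1 N and linear speed of jar_120 above 0.6 m/s)).
It also fails if it takes over 90 s, if anything falls off the work surface, if the arm or the gripper's body presses on something with over 40 N, if the wrist force passes 120 N, or if a joint passes its speed limit or range.

## Working session

There is one attempt and no reset: what is moved stays moved. The work goes in short steps, Python scripts to look and compute and a shell command to move; the robot and the scene stay as the last step left them, time stands still between calls to the robot, and variables do not carry over. Pictures are saved under pics/ and viewed, at most 14 in all, crops included, and the job is handed in when it is done.

```bash
ls; mkdir -p pics; python3 - <<'E'
from cell import env
import cv2,json
s=env.state();print(s)
for n in("top","scene"):
    c=env.capture(n);cv2.imwrite(f"pics/{n}0.png",c["color"][:,:,::-1])
    print(n,c["intrinsics"].tolist(),c["distortion"],c["R"].tolist(),c["t"])
E
```

```text
pics
{'time': 0.0, 'joint_positions': array([-1.47031281e+00,  2.91285173e-01, -1.54103996e-01,  1.12668380e+00,
        2.28012975e-05,  1.43151655e+00]), 'qd': array([-2.37231303e-05, -6.77758540e-04, -1.56284275e-03,  7.36924309e-05,
       -5.94962304e-04, -2.21908436e-03]), 'tau': array([ 2.15653818e-03, -5.37147796e+01,  3.31361282e+01,  1.59880542e-02,
       -4.57901467e-05,  8.73731040e-06]), 'ee_pos': array([ 0.124652  , -0.50955585,  0.23073809]), 'ee_rot': array([-3.14033154e+00, -1.99815832e-04,  2.39763155e-01]), 'ft_force': array([-0.4517762 ,  0.0504384 ,  0.08069724]), 'moment': array([1.55505239e-02, 4.44456735e-05, 4.47239048e-03]), 'grasp_force': 0.0, 'width': 0.08531977993820976}
top [[391.01793588324864, 0.0, 260.9072973187041], [0.0, 391.01793588324864, 185.6488666828531], [0.0, 0.0, 1.0]] [0.02158114 0.         0.         0.         0.        ] [[0.017008467358851663, -0.9997851730622024, 0.011845664315887933], [-0.9922494014777786, -0.018336436493356874, -0.12290199495417076], [0.12309279956639545, -0.009663478758030721, -0.9923481142589028]] [-0.14594329  0.54413192  0.82563879]
scene [[365.1324011416012, 0.0, 254.49346651602878], [0.0, 365.1324011416012, 189.52207756963747], [0.0, 0.0, 1.0]] [-0.09622738  0.          0.          0.          0.        ] [[-0.9940465614776013, -0.10863635783312323, 0.00834118524617109], [-0.06700852793303272, 0.5491835235056854, -0.8330109931412237], [0.08591443882610952, -0.828610643949638, -0.553193555579384]] [0.53461525 0.12897992 0.71034086]
```

View pics/top0.png

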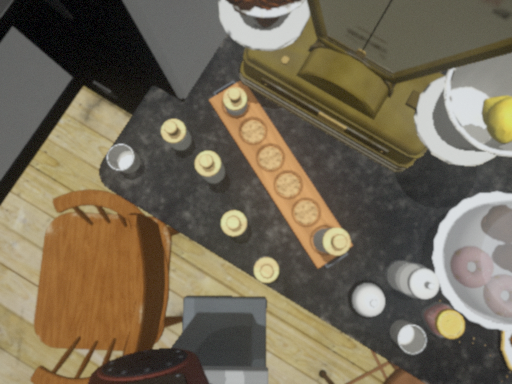

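View pics/scene0.png

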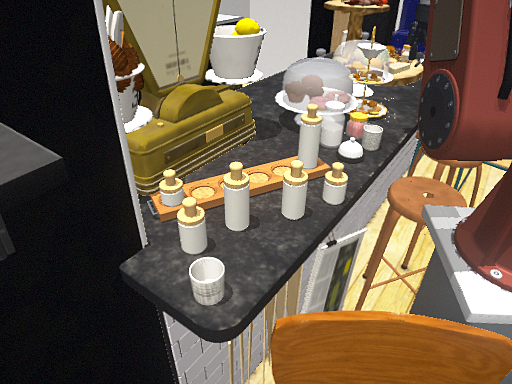

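```bash
cat > h.py <<'E'
from cell import env
import cv2,numpy as np
def cloud(n):
    c=env.capture(n)
    z=c["z_map"];h,w=z.shape
    uv=np.stack(np.meshgrid(np.arange(w),np.arange(h)),-1).reshape(-1,1,2).astype(np.float64)
    p=cv2.undistortPoints(uv,c["intrinsics"],c["distortion"]).reshape(h,w,2)
    P=np.dstack([p*z[...,None],z])-c["t"]
    P=P@c["R"]; P[z==0]=np.nan
    return c,P
E
python3 - <<'E'
from h import *
for n in("top","scene"):
    c,P=cloud(n)
    np.save(f"pics/{n}.npy",P)
    for q in("jar_66","jar_84","jar_102","jar_120","jar_shortest","jar_tallest"):
        for r in env.regions_of(n,q)[:2]:
            if r["confidence"]<.3: continue
            X=P[r["region"]];X=X[~np.isnan(X[:,0])]
            if len(X)<5: continue
            zt=np.percentile(X[:,2],99)
            k=X[X[:,2]>zt-.012]
            print(n,q,round(r["confidence"],2),r["rect"],"ztop",zt.round(3),"knob mid",((k.min(0)+k.max(0))/2).round(4),"ext",np.ptp(k,0).round(3))
    for r in env.pinpoint(n,"seat_1"):
        u,v=np.round(r["pixel"]).astype(int);print("seat",round(r["confidence"],2),r["pixel"],P[v,u].round(4))
E
```

```text
top jar_66 0.96 [220.5, 211.0, 23.8, 27.6] ztop 0.134 knob mid [ 0.4623 -0.0817  0.1302] ext [0.025 0.025 0.009]
top jar_66 0.96 [195.6, 150.3, 30.5, 32.6] ztop 0.152 knob mid [ 0.5795 -0.0279  0.1481] ext [0.026 0.025 0.01 ]
top jar_84 0.96 [220.5, 211.0, 23.8, 27.6] ztop 0.134 knob mid [ 0.4623 -0.0817  0.1302] ext [0.025 0.025 0.009]
top jar_84 0.96 [195.6, 150.3, 30.5, 32.6] ztop 0.152 knob mid [ 0.5795 -0.0279  0.1481] ext [0.026 0.025 0.01 ]
top jar_102 0.96 [220.5, 211.0, 23.8, 27.6] ztop 0.134 knob mid [ 0.4623 -0.0817  0.1302] ext [0.025 0.025 0.009]
top jar_102 0.96 [195.6, 150.3, 30.5, 32.6] ztop 0.152 knob mid [ 0.5795 -0.0279  0.1481] ext [0.026 0.025 0.01 ]
top jar_120 0.96 [220.5, 211.0, 23.8, 27.6] ztop 0.134 knob mid [ 0.4623 -0.0817  0.1302] ext [0.025 0.025 0.009]
top jar_120 0.96 [195.6, 150.3, 30.5, 32.6] ztop 0.152 knob mid [ 0.5795 -0.0279  0.1481] ext [0.026 0.025 0.01 ]
top jar_shortest 0.63 [223.3, 88.4, 21.4, 25.8] ztop 0.096 knob mid [ 0.734  -0.0745  0.0923] ext [0.026 0.024 0.011]
top jar_tallest 0.87 [312.9, 230.5, 38.9, 19.7] ztop 0.185 knob mid [ 0.43
[... 864 characters left out ...]
5.5] ztop 0.131 knob mid [ 0.4621 -0.0804  0.1257] ext [0.025 0.024 0.013]
scene jar_120 0.96 [225.5, 162.9, 23.8, 67.9] ztop 0.149 knob mid [ 0.5773 -0.0227  0.1437] ext [0.023 0.02  0.013]
scene jar_120 0.79 [279.0, 156.5, 30.5, 65.5] ztop 0.131 knob mid [ 0.4621 -0.0804  0.1257] ext [0.025 0.024 0.013]
scene jar_shortest 0.58 [158.5, 169.2, 24.0, 39.0] ztop 0.094 knob mid [ 0.7318 -0.0743  0.0882] ext [0.022 0.026 0.012]
scene jar_tallest 0.62 [298.3, 105.1, 25.2, 64.4] ztop 0.182 knob mid [ 0.4293 -0.2755  0.1769] ext [0.02  0.027 0.012]
seat 0.52 [201.0, 193.3] [ 0.6766 -0.114   0.0155]
seat 0.44 [259.2, 176.9] [ 0.5485 -0.2004  0.0163]
seat 0.42 [285.7, 173.2] [ 0.4814 -0.0861  0.101 ]
```

The top picture shows the shortest end jar at (235,98), the tallest at (335,240), and the loose jars at (174,132), (208,163), (233,222) and (266,270). The free recesses run from (253,130) to (306,212). The scene view agrees with this. Next I'll measure the knobs, corks and clearance precisely.

```bash
python3 - <<'E'
from h import *
P=np.load("pics/top.npy");Q=np.load("pics/scene.npy")
th=None
res={}
for n,px in dict(s=(235,98),t=(338,238),a=(173,127),b=(206,158),c=(233,218),d=(265,266)).items():
    u,v=px
    X=P[v-22:v+22,u-22:u+22].reshape(-1,3);X=X[~np.isnan(X[:,0])]
    X=X[X[:,2]<.25]
    X0=P[v,u]; X=X[np.hypot(*(X-X0)[:,:2].T)<.03]
    zt=np.percentile(X[:,2],98);k=X[X[:,2]>zt-.012]
    m=(k.min(0)+k.max(0))/2
    Y=Q.reshape(-1,3);Y=Y[np.hypot(*(Y-m)[:,:2].T)<.03];
    zs=np.percentile(Y[:,2],99.5) if len(Y) else 0
    ky=Y[Y[:,2]>zs-.012] if len(Y) else Y
    print(n,"ztop",zt.round(4),zs.round(4),m.round(4),k.mean(0).round(4),np.ptp(k,0).round(3),ky.mean(0).round(4) if len(ky) else '')
    res[n]=m[:2]
s,t=res["s"],res["t"];d=(t-s)/np.linalg.norm(t-s);print("len",np.linalg.norm(t-s),"yaw",np.degrees(np.arctan2(-d[1],-d[0])))
e=-d;f=np.array([e[1],-e[0]])
F=P.reshape(-1,3);F=F[~np.isnan(F[:,0])]
for i in range(1,5):
    c=s+d*.073*i
    # recess floor fit: points below board top
    near=F[np.hypot(*(F[:,:2]-c).T)<.034]; fl=near[near[:,2]<.019]
    print("seat",i,c.round(4),"floor mid",((np.percentile(fl,1,0)+np.percentile(fl,99,0))/2).round(4),"ptp",np.ptp(fl,0).round(3),len(fl),"tool coords",(c@e).round(4),(c@f).round(4))
    r=F[(abs((F[:,:2]-c)@e)<.045)&(F[:,2]>.05)]; b=(r[:,:2]-c)@f
    print("  toaster nearest b", np.sort(b[b<-.03])[-3:], r[(b<-.03)&(b>-.12)][:,2].max() if ((b<-.03)&(b>-.12)).any() else None)
for n in "abcd":print(n,(res[n]@e).round(4),(res[n]@f).round(4))
E
```

```text
s ztop 0.095 0.0938 [ 0.734  -0.0745  0.0905] [ 0.7328 -0.0747  0.0928] [0.026 0.024 0.015] [ 0.7311 -0.0707  0.0904]
t ztop 0.1847 0.1822 [ 0.4311 -0.2774  0.1815] [ 0.4313 -0.2766  0.1827] [0.025 0.028 0.009] [ 0.4291 -0.2707  0.1784]
a ztop 0.115 0.1135 [0.6537 0.051  0.1115] [0.6533 0.0505 0.1129] [0.024 0.024 0.01 ] [0.652  0.0553 0.1104]
b ztop 0.1512 0.1496 [ 0.5795 -0.0279  0.1481] [ 0.579  -0.028   0.1491] [0.026 0.025 0.01 ] [ 0.5776 -0.0227  0.1462]
c ztop 0.133 0.1315 [ 0.4623 -0.0817  0.1302] [ 0.4627 -0.0812  0.131 ] [0.025 0.025 0.009] [ 0.4617 -0.0767  0.1283]
d ztop 0.097 0.0958 [ 0.369  -0.1488  0.0939] [ 0.3692 -0.1485  0.0946] [0.026 0.024 0.009] [ 0.3681 -0.1447  0.0923]
len 0.3644914250910992 yaw 33.810210244195964
seat 1 [ 0.6733 -0.1152] floor mid [ 0.6749 -0.114   0.016 ] ptp [0.058 0.057 0.007] 477 tool coords 0.4954 0.4704
  toaster nearest b [-0.09982926 -0.09973386 -0.09963196] 0.1512230993990466
seat 2 [ 0.6127 -0.1558] floor mid [ 0.6145 -0.1558  0.0157] ptp [0.059 0.057 0.009] 501 tool coords 0.4224 0.4704
  toaster nearest b [-0.10029421 -0.09973386 -0.09963196] 0.1512230993990466
seat 3 [ 0.552  -0.1964] floor mid [ 0.5527 -0.1961  0.0157] ptp [0.059 0.058 0.008] 519 tool coords 0.3494 0.4704
  toaster nearest b [-0.12054063 -0.12039921 -0.11992914] 0.1009514202561069
seat 4 [ 0.4914 -0.237 ] floor mid [ 0.4922 -0.236   0.0155] ptp [0.058 0.062 0.008] 545 tool coords 0.2764 0.4704
  toaster nearest b [-0.12013019 -0.11964928 -0.11902091] 0.06613499713281967
a 0.5715 0.3214
b 0.466 0.3456
c 0.3386 0.3251
d 0.2238 0.329
```

```bash
cat > to.py <<'E'
# offset from the commanded/measured TCP to a target, in tool axes (mm), and roll needed
from h import *
import sys
from scipy.spatial.transform import Rotation as Ro
T=dict(a=(.6537,.0508,.084),b=(.5795,-.0279,.120),c=(.4624,-.0817,.102),d=(.369,-.1488,.066),
 s1=(.6738,-.1148,.082),s2=(.6134,-.1558,.100),s3=(.5522,-.1963,.118),s4=(.4916,-.2366,.136)) # z: lid height
s=env.state();R=Ro.from_euler("xyz",s["ee_rot"])
print(round(s["time"],2),s["ee_pos"].round(4),"yaw",np.degrees(s["ee_rot"]).round(2),"w",round(s["width"],4),"g",round(s["grasp_force"],1),"F",s["ft_force"].round(1),"j",s["joint_positions"].round(2))
for k in sys.argv[1:]:
    d=np.array(T[k])+[0,0,.003]-s["ee_pos"]
    print(k,(R.inv().apply(d)*1000).round(1))
E
python3 -m jog '{"translation":[[0.05,-0.032,0],[0.1,-0.065,0],[0.15,-0.097,0],[0.2,-0.13,0],[0.25,-0.162,0]],"roll":[-10,-20.1,-20.1,-20.1,-20.1]}' 0 40
python3 to.py b
python3 - <<'E'
import numpy as np
P=np.load("pics/top.npy").reshape(-1,3);P=P[~np.isnan(P[:,0])]
e=np.array([.8309,.5564]);f=np.array([.5564,-.8309])
for c in((.6738,-.1148),(.6134,-.1558),(.5522,-.1963),(.4916,-.2366)):
    a=(P[:,:2]-c)@e;b=(P[:,:2]-c)@f
    for lo in(.04,.1,.15,.2):
        m=(abs(a)<.06)&(P[:,2]>lo)&(b>.03);print(lo,b[m].min().round(3) if m.any() else None,end="; ")
    print()
E
```

```text
time: 1.52
ee_pos: [0.3302, -0.2918, 0.2315]
ee_rot: [3.141, -0.0, 0.59]
ft_force: [1.3, -0.5, -0.0]
width: 0.0857
grasp_force: 0.0
1.52 [ 0.3302 -0.2918  0.2315] yaw [ 1.7995e+02 -1.0000e-02  3.3820e+01] w 0.0857 g 0.0 F [ 1.3 -0.5 -0. ] j [-0.89  0.13 -0.36  1.08  0.    1.66]
b [354.  -80.6 108.5]
0.04 0.064; 0.1 0.065; 0.15 0.093; 0.2 0.133; 
0.04 0.099; 0.1 0.102; 0.15 0.126; 0.2 0.132; 
0.04 0.134; 0.1 0.134; 0.15 0.163; 0.2 0.165; 
0.04 0.174; 0.1 0.174; 0.15 0.198; 0.2 0.222;
```

```bash
python3 -m jog '{"translation":[[0.06,-0.013,0],[0.12,-0.027,0],[0.18,-0.04,0],[0.24,-0.054,0],[0.3,-0.067,0]],"roll":[0,0,0,0,0]}' 90 40 >/dev/null
python3 -m jog '{"translation":[[0.05,-0.012,0],[0.05,-0.012,0],[0.05,-0.012,0]],"roll":[0,0,0]}'
python3 to.py b
```

```text
time: 2.52
ee_pos: [0.5754, -0.0328, 0.231]
ee_rot: [-3.141, 0.001, 0.591]
ft_force: [-0.4, -0.8, 0.5]
width: 0.055
grasp_force: 0.0
2.52 [ 0.5754 -0.0328  0.231 ] yaw [-1.7998e+02  5.0000e-02  3.3870e+01] w 0.055 g 0.0 F [-0.4 -0.8  0.5] j [-0.18  0.39 -0.01  1.17 -0.    2.37]
b [  6.2  -1.7 108. ]
```

```bash
python3 -m jog '{"translation":[[0.006,-0.002,0.03],[0.006,-0.002,0.07],[0.006,-0.002,0.107],[0.006,-0.002,0.107],[0.006,-0.002,0.107]],"roll":[0,0,0,0,0]}'
python3 to.py b
python3 - <<'E'
from h import *
for n in("scene","wrist"):
    c=env.capture(n)["color"][:,:,::-1]
    if n=="scene": c=cv2.resize(c[100:260,160:340],None,fx=3,fy=3)
    cv2.imwrite(f"pics/{n}1.png",c)
E
```

```text
time: 3.15
ee_pos: [0.5801, -0.0286, 0.1259]
ee_rot: [3.14, -0.001, 0.59]
ft_force: [0.6, 0.4, 0.3]
width: 0.0552
grasp_force: 0.0
3.15 [ 0.5801 -0.0286  0.1259] yaw [ 1.7993e+02 -6.0000e-02  3.3780e+01] w 0.0552 g 0.0 F [0.6 0.4 0.3] j [-0.18  0.47 -0.17  0.93 -0.    2.38]
b [-0.2 -0.9  2.9]
```

View pics/scene1.png

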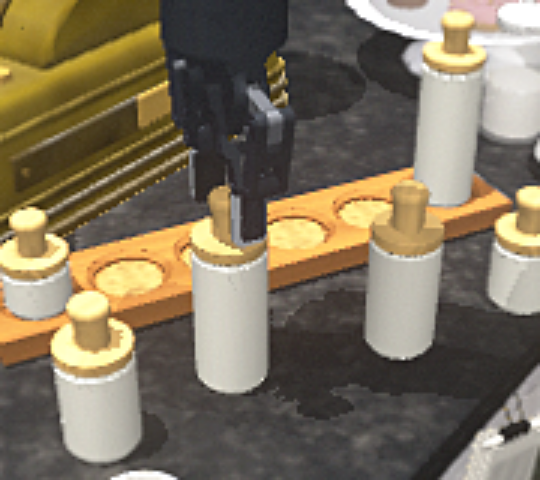

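View pics/wrist1.png

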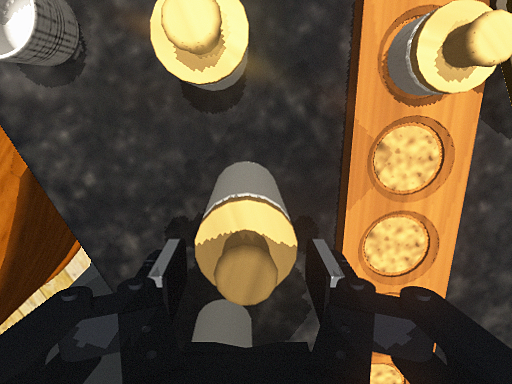

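The scene crop shows the fingers straddling the jar_120 knob at (232,215). In the wrist view the knob, near (247,270), is centred between the pads at x=165 and x=325. Gripping now.

```bash
python3 -m jog '{"translation":[[0,0,0.002],[0,0,0.002],[0,0,0.002],[0,0,0.002],[0,0,0.002]],"roll":[0,0,0,0,0]}' 255 50
python3 -m jog '{"translation":[[0,0,0],[0,0,-0.02],[0,0,-0.045],[0,0,-0.07],[0,0,-0.07]],"roll":[0,0,0,0,0]}'
python3 to.py s4
```

```text
time: 3.88
ee_pos: [0.5803, -0.0278, 0.1231]
ee_rot: [3.14, -0.001, 0.591]
ft_force: [-0.0, -1.0, 6.3]
width: 0.0242
grasp_force: 48.8
time: 4.5
ee_pos: [0.5804, -0.0278, 0.1933]
ee_rot: [3.14, -0.002, 0.591]
ft_force: [1.6, 0.4, -4.4]
width: 0.0243
grasp_force: 49.5
4.5 [ 0.5804 -0.0278  0.1933] yaw [ 1.7992e+02 -9.0000e-02  3.3850e+01] w 0.0243 g 49.5 F [ 1.6  0.4 -4.4] j [-0.17  0.42 -0.07  1.08 -0.    2.38]
s4 [-190.2  123.9   54.2]
```

```bash
python3 -m jog '{"translation":[[-0.03,0.03,0],[-0.07,0.07,0],[-0.11,0.1,0],[-0.15,0.124,0],[-0.19,0.124,0]],"roll":[0,0,0,0,0]}' >/dev/null
python3 -m jog '{"translation":[[0,0,0],[0,0,0],[0,0,0.02],[0,0,0.02],[0,0,0.02]],"roll":[0,0,0,0,0]}'
python3 to.py s4
python3 - <<'E'
from h import *
c=env.capture("scene")["color"][:,:,::-1]
cv2.imwrite(f"pics/s2.png",cv2.resize(c[80:260,160:340],None,fx=3,fy=3))
E
```

```text
time: 5.75
ee_pos: [0.4914, -0.236, 0.1725]
ee_rot: [-3.142, -0.0, 0.592]
ft_force: [-0.2, -0.7, -4.9]
width: 0.0246
grasp_force: 49.8
5.75 [ 0.4914 -0.236   0.1725] yaw [-1.80e+02 -1.00e-02  3.39e+01] w 0.0246 g 49.8 F [-0.2 -0.7 -4.9] j [-0.58  0.37 -0.2   1.    0.    1.97]
s4 [-0.2  0.6 33.5]
```

View pics/s2.png

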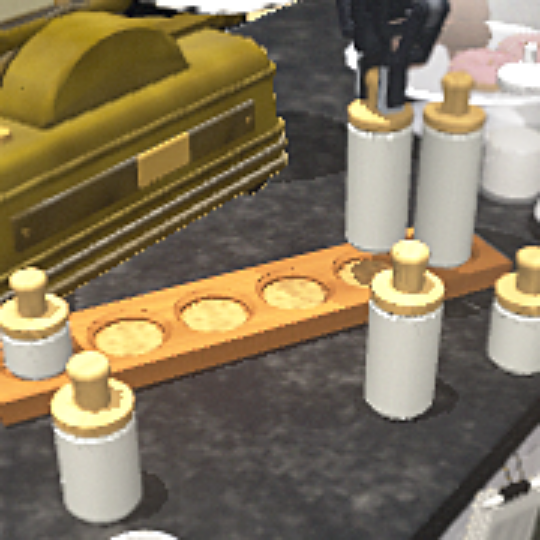

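Jar_120 hangs upright over the recess at crop position (365,270), next to the tallest jar. Lowering it.

```bash
python3 -m jog '{"translation":[[0,0,0.008],[0,0,0.016],[0,0,0.023],[0,0,0.028],[0,0,0.028]],"roll":[0,0,0,0,0]}'
python3 -m jog '{"translation":[[0,0,0.002],[0,0,0.004],[0,0,0.005],[0,0,0.005],[0,0,0.005]],"roll":[0,0,0,0,0]}'
python3 to.py s4
```

```text
time: 6.42
ee_pos: [0.4906, -0.2364, 0.1439]
ee_rot: [-3.141, 0.0, 0.591]
ft_force: [-0.5, 0.0, -3.3]
width: 0.0246
grasp_force: 49.8
time: 7.05
ee_pos: [0.4909, -0.2365, 0.1394]
ee_rot: [3.141, -0.0, 0.591]
ft_force: [0.4, 0.2, -2.9]
width: 0.0241
grasp_force: 49.8
7.05 [ 0.4909 -0.2365  0.1394] yaw [179.99  -0.    33.84] w 0.0241 g 49.8 F [ 0.4  0.2 -2.9] j [-0.58  0.4  -0.25  0.92 -0.    1.97]
s4 [0.5 0.4 0.4]
```

```bash
python3 -m jog '{"translation":[[0,0,0.001],[0,0,0.001],[0,0,0.001],[0,0,0.001]],"roll":[0,0,0,0]}'
python3 -m jog '{"translation":[[0,0,0],[0,0,0],[0,0,0]],"roll":[0,0,0]}' 90
python3 -m jog '{"translation":[[0,0,-0.02],[0,0,-0.05],[0,0,-0.08],[0,0,-0.08]],"roll":[0,0,0,0]}'
python3 to.py c
```

```text
time: 7.55
ee_pos: [0.4914, -0.237, 0.1392]
ee_rot: [3.14, -0.001, 0.591]
ft_force: [-0.9, -1.0, 4.3]
width: 0.0243
grasp_force: 50.4
time: 7.92
ee_pos: [0.4909, -0.2365, 0.1383]
ee_rot: [-3.142, -0.0, 0.591]
ft_force: [-0.3, -0.2, 1.2]
width: 0.0549
grasp_force: 0.0
time: 8.43
ee_pos: [0.4921, -0.2372, 0.2204]
ee_rot: [3.138, -0.002, 0.591]
ft_force: [1.0, -0.3, 0.6]
width: 0.0553
grasp_force: 0.0
8.43 [ 0.4921 -0.2372  0.2204] yaw [ 1.7979e+02 -9.0000e-02  3.3840e+01] w 0.0553 g 0.0 F [ 1.  -0.3  0.6] j [-0.58  0.33 -0.12  1.11  0.    1.97]
c [  61.8 -146.1  114.9]
```

```bash
python3 -m jog '{"translation":[[0.02,-0.05,0],[0.04,-0.1,0],[0.062,-0.146,0.02],[0.062,-0.146,0.05],[0.062,-0.146,0.05]],"roll":[0,0,0,0,0]}'
python3 to.py c
```

```text
time: 9.05
ee_pos: [0.4592, -0.0797, 0.1663]
ee_rot: [-3.138, 0.003, 0.592]
ft_force: [-0.2, -0.1, 0.3]
width: 0.0552
grasp_force: 0.0
9.05 [ 0.4592 -0.0797  0.1663] yaw [-1.798e+02  1.600e-01  3.390e+01] w 0.0552 g 0.0 F [-0.2 -0.1  0.3] j [-0.33  0.23 -0.41  0.93 -0.    2.22]
c [ 1.6  3.7 61.3]
```

```bash
python3 - <<'E'
from h import *
c,P=cloud("top");np.save("pics/top2.npy",P)
for n,px in dict(s=(235,98),t=(338,238),seat4=(313,207)).items():
    u,v=px;X=P[v-20:v+20,u-20:u+20].reshape(-1,3);X=X[(X[:,2]<.2)];zt=np.percentile(X[:,2],98);k=X[X[:,2]>zt-.012];print(n,zt.round(4),((k.min(0)+k.max(0))/2).round(4),np.ptp(k,0).round(3))
cv2.imwrite("pics/t2.png",c["color"][:,:,::-1])
E
```

```text
s 0.0942 [ 0.7337 -0.0745  0.0919] [0.025 0.024 0.011]
t 0.184 [ 0.4312 -0.2774  0.1823] [0.025 0.027 0.008]
seat4 0.166 [ 0.4899 -0.2365  0.164 ] [0.024 0.026 0.01 ]
```

View pics/t2.png

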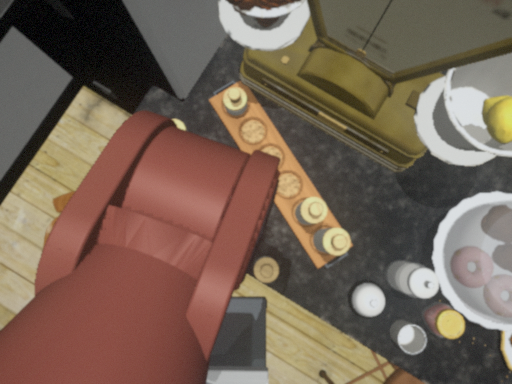

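Jar_120 is seated: the knob at (312,208) has its top at 0.166 m and is within 2 mm of centre. The end jars haven't moved. Going on with jar_102.

```bash
python3 -m jog '{"translation":[[0,0,0],[0,0,0.03],[0,0,0.055],[0,0,0.055],[0,0,0.055]],"roll":[0,0,0,0,0]}'
python3 to.py c
```

```text
time: 9.72
ee_pos: [0.4619, -0.0813, 0.1145]
ee_rot: [3.14, -0.001, 0.59]
ft_force: [-0.1, -0.3, 0.2]
width: 0.0553
grasp_force: 0.0
9.72 [ 0.4619 -0.0813  0.1145] yaw [ 1.7993e+02 -5.0000e-02  3.3810e+01] w 0.0553 g 0.0 F [-0.1 -0.3  0.2] j [-0.33  0.29 -0.49  0.79  0.    2.22]
c [0.1 0.6 9.5]
```

```bash
python3 -m jog '{"translation":[[0,0,0.005],[0,0,0.009],[0,0,0.009]],"roll":[0,0,0]}'
python3 -m jog '{"translation":[[0,0,0],[0,0,0],[0,0,0],[0,0,0],[0,0,0]],"roll":[0,0,0,0,0]}' 255 50
python3 -m jog '{"translation":[[0,0,-0.02],[0,0,-0.045],[0,0,-0.07],[0,0,-0.07]],"roll":[0,0,0,0]}'
python3 to.py s3
```

```text
time: 10.1
ee_pos: [0.461, -0.0807, 0.1042]
ee_rot: [-3.141, 0.0, 0.591]
ft_force: [-0.3, 0.2, 0.9]
width: 0.0555
grasp_force: 0.0
time: 10.72
ee_pos: [0.4614, -0.0809, 0.1046]
ee_rot: [3.141, -0.0, 0.591]
ft_force: [0.8, 0.2, 5.4]
width: 0.0244
grasp_force: 49.0
time: 11.22
ee_pos: [0.4618, -0.0809, 0.1751]
ee_rot: [3.14, -0.001, 0.591]
ft_force: [0.4, 0.1, -1.7]
width: 0.024
grasp_force: 49.4
11.22 [ 0.4618 -0.0809  0.1751] yaw [ 1.7991e+02 -7.0000e-02  3.3850e+01] w 0.024 g 49.4 F [ 0.4  0.1 -1.7] j [-0.33  0.23 -0.4   0.95  0.    2.22]
s3 [ 10.8 146.1  54.4]
```

```bash
python3 -m jog '{"translation":[[0.005,0.04,0],[0.009,0.09,0],[0.011,0.135,0],[0.011,0.146,0],[0.011,0.146,0]],"roll":[0,0,0,0,0]}' >/dev/null
python3 -m jog '{"translation":[[0,0,0],[0,0,0.01],[0,0,0.025],[0,0,0.025],[0,0,0.025]],"roll":[0,0,0,0,0]}'
python3 to.py s3
```

```text
time: 12.48
ee_pos: [0.5515, -0.1957, 0.1492]
ee_rot: [-3.141, 0.0, 0.591]
ft_force: [0.1, 0.1, -2.7]
width: 0.0242
grasp_force: 49.8
12.47 [ 0.5515 -0.1957  0.1492] yaw [-1.7999e+02  1.0000e-02  3.3850e+01] w 0.0242 g 49.8 F [ 0.1  0.1 -2.7] j [-0.47  0.46 -0.12  0.99  0.    2.08]
s3 [ 0.3  0.9 28.2]
```

```bash
python3 -m jog '{"translation":[[0,0,0.008],[0,0.001,0.016],[0,0.001,0.021],[0,0.001,0.024],[0,0.001,0.026]],"roll":[0,0,0,0,0]}'
python3 -m jog '{"translation":[[0,0,0.002],[0,0,0.003],[0,0,0.003],[0,0,0.003]],"roll":[0,0,0,0]}'
python3 to.py s3
```

```text
time: 13.1
ee_pos: [0.5521, -0.1967, 0.1231]
ee_rot: [-3.142, 0.0, 0.591]
ft_force: [-0.2, -1.0, -2.0]
width: 0.0241
grasp_force: 49.8
time: 13.6
ee_pos: [0.5523, -0.1968, 0.1207]
ee_rot: [3.141, -0.0, 0.591]
ft_force: [0.5, 0.2, 2.1]
width: 0.0243
grasp_force: 50.1
13.6 [ 0.5523 -0.1968  0.1207] yaw [ 1.7996e+02 -2.0000e-02  3.3840e+01] w 0.0243 g 50.1 F [0.5 0.2 2.1] j [-0.47  0.49 -0.16  0.92 -0.    2.08]
s3 [ 0.2 -0.5 -0.3]
```

```bash
python3 -m jog '{"translation":[[0,0,0],[0,0,0],[0,0,0]],"roll":[0,0,0]}' 90
python3 -m jog '{"translation":[[0,0,-0.02],[0,0,-0.05],[0,0,-0.08],[0,0,-0.08]],"roll":[0,0,0,0]}'
python3 to.py a
```

```text
time: 13.98
ee_pos: [0.552, -0.1967, 0.1202]
ee_rot: [-3.141, 0.0, 0.591]
ft_force: [0.3, -0.1, 0.0]
width: 0.0552
grasp_force: 0.0
time: 14.48
ee_pos: [0.5534, -0.1973, 0.2026]
ee_rot: [3.138, -0.002, 0.591]
ft_force: [0.3, 0.1, -0.8]
width: 0.0552
grasp_force: 0.0
14.47 [ 0.5534 -0.1973  0.2026] yaw [ 1.7979e+02 -1.2000e-01  3.3840e+01] w 0.0552 g 0.0 F [ 0.3  0.1 -0.8] j [-0.47  0.42 -0.04  1.11 -0.    2.08]
a [ 221.3 -150.6  115.5]
```

```bash
python3 -m jog '{"translation":[[0.044,-0.03,0],[0.088,-0.06,0],[0.132,-0.09,0],[0.177,-0.12,0],[0.222,-0.15,0]],"roll":[0,0,0,0,0]}' >/dev/null
python3 -m jog '{"translation":[[0,0,0],[0,0,0.03],[0,0,0.07],[0,0,0.1],[0,0,0.1]],"roll":[0,0,0,0,0]}'
python3 to.py a
```

```text
time: 15.72
ee_pos: [0.6504, 0.0509, 0.0974]
ee_rot: [-3.138, 0.005, 0.59]
ft_force: [-0.6, 1.0, -0.1]
width: 0.0553
grasp_force: 0.0
15.72 [0.6504 0.0509 0.0974] yaw [-179.81    0.28   33.8 ] w 0.0553 g 0.0 F [-0.6  1.  -0.1] j [-0.03  0.63  0.02  0.97 -0.    2.52]
a [ 2.8  1.9 10.3]
```

```bash
python3 -m jog '{"translation":[[0.001,0.001,0.005],[0.001,0.001,0.01],[0.001,0.001,0.01],[0.001,0.001,0.01]],"roll":[0,0,0,0]}'
python3 to.py a
```

```text
time: 16.23
ee_pos: [0.6546, 0.0512, 0.0908]
ee_rot: [3.141, -0.001, 0.591]
ft_force: [-0.9, 0.9, -0.7]
width: 0.0548
grasp_force: 0.0
16.23 [0.6546 0.0512 0.0908] yaw [ 1.7998e+02 -3.0000e-02  3.3840e+01] w 0.0548 g 0.0 F [-0.9  0.9 -0.7] j [-0.03  0.64  0.02  0.95 -0.    2.52]
a [-1.  -0.1  3.8]
```

```bash
python3 -m jog '{"translation":[[0,0,0.003],[0,0,0.003],[0,0,0.003],[0,0,0.003],[0,0,0.003]],"roll":[0,0,0,0,0]}' 255 50
python3 -m jog '{"translation":[[0,0,0],[0,0,-0.02],[0,0,-0.045],[0,0,-0.07],[0,0,-0.07]],"roll":[0,0,0,0,0]}'
python3 to.py s2
```

```text
time: 16.85
ee_pos: [0.6543, 0.0512, 0.0873]
ee_rot: [-3.142, 0.0, 0.591]
ft_force: [-0.8, -0.1, -0.5]
width: 0.0245
grasp_force: 48.9
time: 17.48
ee_pos: [0.6554, 0.0513, 0.1587]
ee_rot: [3.14, -0.002, 0.591]
ft_force: [1.1, 0.1, -3.6]
width: 0.0245
grasp_force: 49.4
17.48 [0.6554 0.0513 0.1587] yaw [ 1.7991e+02 -1.4000e-01  3.3850e+01] w 0.0245 g 49.4 F [ 1.1  0.1 -3.6] j [-0.03  0.58  0.11  1.1   0.    2.52]
s2 [-150.3  148.5   55.6]
```

```bash
python3 -m jog '{"translation":[[-0.03,0.03,0],[-0.065,0.065,0],[-0.1,0.1,0],[-0.13,0.13,0],[-0.15,0.149,0]],"roll":[0,0,0,0,0]}' >/dev/null
python3 -m jog '{"translation":[[0,0,0],[0,0,0.01],[0,0,0.025],[0,0,0.025],[0,0,0.025]],"roll":[0,0,0,0,0]}'
python3 to.py s2
```

```text
time: 18.73
ee_pos: [0.6128, -0.1555, 0.1321]
ee_rot: [-3.141, 0.0, 0.591]
ft_force: [0.1, 0.9, -3.1]
width: 0.0244
grasp_force: 49.6
18.73 [ 0.6128 -0.1555  0.1321] yaw [-1.7999e+02  1.0000e-02  3.3880e+01] w 0.0244 g 49.6 F [ 0.1  0.9 -3.1] j [-0.36  0.56 -0.    1.01  0.    2.19]
s2 [ 0.3  0.6 29.1]
```

```bash
python3 -m jog '{"translation":[[0,0,0.008],[0,0,0.016],[0,0,0.022],[0,0,0.025],[0,0,0.027]],"roll":[0,0,0,0,0]}'
python3 -m jog '{"translation":[[0,0,0.002],[0,0,0.003],[0,0,0.003],[0,0,0.003]],"roll":[0,0,0,0]}'
python3 to.py s2
```

```text
time: 19.35
ee_pos: [0.6127, -0.1561, 0.1051]
ee_rot: [-3.142, 0.0, 0.591]
ft_force: [-0.0, -0.2, -4.2]
width: 0.0243
grasp_force: 49.6
time: 19.85
ee_pos: [0.6134, -0.1563, 0.1032]
ee_rot: [3.14, -0.001, 0.591]
ft_force: [-0.1, 1.0, 5.4]
width: 0.024
grasp_force: 50.2
19.85 [ 0.6134 -0.1563  0.1032] yaw [ 1.7991e+02 -6.0000e-02  3.3840e+01] w 0.024 g 50.2 F [-0.1  1.   5.4] j [-0.36  0.58 -0.04  0.94  0.    2.19]
s2 [ 0.3 -0.4  0.2]
```

```bash
python3 -m jog '{"translation":[[0,0,0],[0,0,0],[0,0,0]],"roll":[0,0,0]}' 90
python3 -m jog '{"translation":[[0,0,-0.02],[0,0,-0.06],[0,0,-0.1],[0,0,-0.1]],"roll":[0,0,0,0]}'
python3 to.py d
```

```text
time: 20.23
ee_pos: [0.6125, -0.156, 0.1021]
ee_rot: [-3.141, 0.0, 0.591]
ft_force: [-0.6, -0.5, 0.6]
width: 0.0553
grasp_force: 0.0
time: 20.72
ee_pos: [0.6145, -0.1567, 0.2056]
ee_rot: [3.137, -0.003, 0.591]
ft_force: [1.0, -1.4, -0.6]
width: 0.0548
grasp_force: 0.0
20.73 [ 0.6145 -0.1567  0.2056] yaw [179.73  -0.19  33.84] w 0.0548 g 0.0 F [ 1.  -1.4 -0.6] j [-0.36  0.51  0.11  1.17 -0.    2.19]
d [-200.  -143.9  135.3]
```

```bash
python3 -m jog '{"translation":[[-0.02,-0.05,0],[-0.06,-0.09,0],[-0.11,-0.12,0],[-0.15,-0.143,0],[-0.199,-0.143,0]],"roll":[0,0,0,0,0]}' >/dev/null
python3 -m jog '{"translation":[[0,0,0],[0,0,0],[0,0,0.05],[0,0,0.08],[0,0,0.08]],"roll":[0,0,0,0,0]}' >/dev/null
python3 -m jog '{"translation":[[0,0,0],[0,0,0],[0,0,0]],"roll":[0,0,0]}'
python3 to.py d
```

```text
time: 22.35
ee_pos: [0.3684, -0.1484, 0.1231]
ee_rot: [3.14, -0.001, 0.591]
ft_force: [-0.4, 0.5, -0.3]
width: 0.0553
grasp_force: 0.0
22.35 [ 0.3684 -0.1484  0.1231] yaw [ 1.7991e+02 -4.0000e-02  3.3840e+01] w 0.0553 g 0.0 F [-0.4  0.5 -0.3] j [-0.57  0.15 -0.65  0.77  0.    1.98]
d [ 0.2  0.6 54.1]
```

```bash
python3 -m jog '{"translation":[[0,0,0.02],[0,0,0.04],[0,0,0.053],[0,0,0.053],[0,0,0.053]],"roll":[0,0,0,0,0]}'
python3 -m jog '{"translation":[[0,0,0],[0,0,0],[0,0,0],[0,0,0],[0,0,0]],"roll":[0,0,0,0,0]}' 255 50
python3 to.py d
python3 -m jog '{"translation":[[0,0,-0.03],[0,0,-0.07],[0,0,-0.12],[0,0,-0.17],[0,0,-0.17]],"roll":[0,0,0,0,0]}'
python3 to.py s1
```

```text
time: 22.98
ee_pos: [0.3682, -0.1484, 0.0699]
ee_rot: [3.141, -0.0, 0.591]
ft_force: [0.0, -0.2, -0.1]
width: 0.0547
grasp_force: 0.0
time: 23.6
ee_pos: [0.3685, -0.1486, 0.0699]
ee_rot: [3.14, -0.001, 0.591]
ft_force: [-0.4, -0.3, 6.7]
width: 0.0242
grasp_force: 48.7
23.6 [ 0.3685 -0.1486  0.0699] yaw [ 1.7991e+02 -4.0000e-02  3.3840e+01] w 0.0242 g 48.7 F [-0.4 -0.3  6.7] j [-0.57  0.23 -0.72  0.61 -0.    1.98]
d [0.3 0.5 0.9]
time: 24.22
ee_pos: [0.3695, -0.1491, 0.2422]
ee_rot: [3.136, -0.002, 0.591]
ft_force: [-0.2, -0.4, -3.4]
width: 0.0243
grasp_force: 49.6
24.23 [ 0.3695 -0.1491  0.2422] yaw [ 1.7969e+02 -1.4000e-01  3.3840e+01] w 0.0243 g 49.6 F [-0.2 -0.4 -3.4] j [-0.57  0.04 -0.44  1.09  0.    1.98]
s1 [271.5 140.1 158.7]
```

```bash
python3 -m jog '{"translation":[[0.04,0,0],[0.09,0,0],[0.14,0.01,0],[0.19,0.03,0],[0.23,0.06,0]],"roll":[0,0,0,0,0]}' >/dev/null
python3 -m jog '{"translation":[[0.03,0.03,0],[0.041,0.06,0],[0.041,0.08,0],[0.041,0.08,0],[0.041,0.08,0]],"roll":[0,0,0,0,0]}' 
python3 to.py s1
python3 - <<'E'
from h import *
c=env.capture("scene")["color"][:,:,::-1]
cv2.imwrite(f"pics/s3.png",cv2.resize(c[80:260,130:340],None,fx=3,fy=3))
E
```

```text
time: 25.48
ee_pos: [0.67, -0.1129, 0.238]
ee_rot: [-3.14, 0.001, 0.591]
ft_force: [-0.1, 0.7, -0.4]
width: 0.0244
grasp_force: 49.7
25.48 [ 0.67   -0.1129  0.238 ] yaw [-1.7989e+02  8.0000e-02  3.3840e+01] w 0.0244 g 49.7 F [-0.1  0.7 -0.4] j [-0.27  0.6   0.35  1.32  0.    2.28]
s1 [  2.3   3.9 153. ]
```

View pics/s3.png

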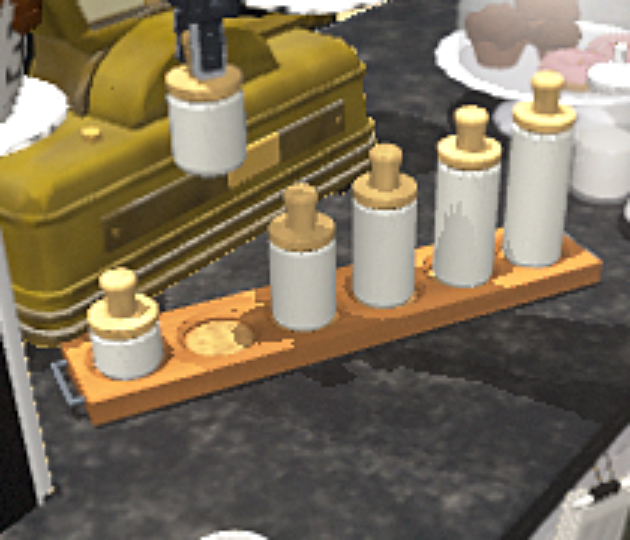

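The crop shows the three placed jars seated at (303,300), (385,280) and (465,260). The free recess is at (220,338), with jar_66 held above it.

```bash
python3 -m jog '{"translation":[[0.001,0.002,0.03],[0.001,0.002,0.07],[0.001,0.002,0.11],[0.001,0.002,0.125],[0.001,0.002,0.125]],"roll":[0,0,0,0,0]}'
python3 -m jog '{"translation":[[0,0,0],[0,0,0]],"roll":[0,0]}'
python3 to.py s1
```

```text
time: 26.15
ee_pos: [0.6723, -0.1141, 0.1142]
ee_rot: [-3.141, 0.001, 0.591]
ft_force: [0.5, 0.5, -2.0]
width: 0.0244
grasp_force: 49.7
time: 26.4
ee_pos: [0.6738, -0.1148, 0.116]
ee_rot: [3.14, -0.002, 0.591]
ft_force: [-0.4, 0.4, -2.3]
width: 0.0238
grasp_force: 49.7
26.4 [ 0.6738 -0.1148  0.116 ] yaw [ 1.7988e+02 -1.0000e-01  3.3840e+01] w 0.0238 g 49.7 F [-0.4  0.4 -2.3] j [-0.28  0.66  0.14  1.05 -0.    2.28]
s1 [-0.  -0.1 31. ]
```

Contact is expected at a TCP height of about 0.086, so about 30 mm to go.

```bash
python3 -m jog '{"translation":[[0,0,0.008],[0,0,0.016],[0,0,0.022],[0,0,0.025],[0,0,0.027]],"roll":[0,0,0,0,0]}'
python3 -m jog '{"translation":[[0,0,0.002],[0,0,0.003],[0,0,0.003],[0,0,0.003]],"roll":[0,0,0,0]}'
python3 to.py s1
```

```text
time: 27.02
ee_pos: [0.6728, -0.1145, 0.087]
ee_rot: [-3.141, 0.0, 0.591]
ft_force: [-0.3, -0.1, -2.2]
width: 0.0239
grasp_force: 49.7
time: 27.52
ee_pos: [0.6737, -0.1149, 0.086]
ee_rot: [3.14, -0.002, 0.591]
ft_force: [-1.6, -0.0, 7.8]
width: 0.0238
grasp_force: 50.5
27.52 [ 0.6737 -0.1149  0.086 ] yaw [ 1.7989e+02 -9.0000e-02  3.3830e+01] w 0.0238 g 50.5 F [-1.6 -0.   7.8] j [-0.28  0.69  0.1   0.99 -0.    2.28]
s1 [ 0.2 -0.   1. ]
```

```bash
python3 -m jog '{"translation":[[0,0,0],[0,0,0],[0,0,0]],"roll":[0,0,0]}' 90
python3 -m jog '{"translation":[[0,0,-0.02],[0,0,-0.06],[0,0,-0.1],[0,0,-0.14],[0,0,-0.14]],"roll":[0,0,0,0,0]}'
python3 -m jog '{"translation":[[0,-0.05,0],[-0.02,-0.1,0],[-0.06,-0.14,0],[-0.11,-0.17,0],[-0.16,-0.19,0]],"roll":[0,0,0,0,0]}'
python3 -m jog '{"translation":[[-0.04,-0.04,0],[-0.09,-0.06,0],[-0.14,-0.06,0],[-0.14,-0.06,0],[-0.14,-0.06,0]],"roll":[0,0,0,0,0]}'
python3 - <<'E'
from h import *
c,P=cloud("top")
cv2.imwrite("pics/t4.png",c["color"][:,:,::-1])
for n,x in dict(s=(.734,-.0745),s1=(.6738,-.1148),s2=(.6134,-.1558),s3=(.5522,-.1963),s4=(.4916,-.2366),t=(.4311,-.2774)).items():
    X=P.reshape(-1,3);X=X[(np.hypot(X[:,0]-x[0],X[:,1]-x[1])<.03)&(X[:,2]<.2)];zt=np.percentile(X[:,2],98);k=X[X[:,2]>zt-.012]
    m=(k.min(0)+k.max(0))/2;print(n,zt.round(4),((m[:2]-x)*1000).round(1),np.ptp(k,0).round(3))
E
```

```text
time: 27.9
ee_pos: [0.6728, -0.1145, 0.0842]
ee_rot: [-3.142, -0.0, 0.591]
ft_force: [-0.0, -0.4, 0.3]
width: 0.0554
grasp_force: 0.0
time: 28.52
ee_pos: [0.6746, -0.115, 0.2279]
ee_rot: [3.137, -0.004, 0.591]
ft_force: [0.2, -0.1, -0.5]
width: 0.0553
grasp_force: 0.0
time: 29.15
ee_pos: [0.4315, -0.0452, 0.2233]
ee_rot: [-3.141, 0.001, 0.592]
ft_force: [0.4, -0.9, 0.4]
width: 0.0552
grasp_force: 0.0
time: 29.78
ee_pos: [0.2846, -0.074, 0.2241]
ee_rot: [3.141, -0.0, 0.59]
ft_force: [-0.2, 0.2, 1.0]
width: 0.0554
grasp_force: 0.0
s 0.0952 [-0.2 -0. ] [0.025 0.024 0.011]
s1 0.1131 [-1.2 -0.2] [0.026 0.025 0.01 ]
s2 0.1308 [-0.5  0.7] [0.024 0.026 0.009]
s3 0.1487 [ 1.6 -1.2] [0.026 0.025 0.01 ]
s4 0.1666 [-1.8  0.4] [0.024 0.026 0.009]
t 0.1846 [0.  0.1] [0.025 0.027 0.009]
```

View pics/t4.png

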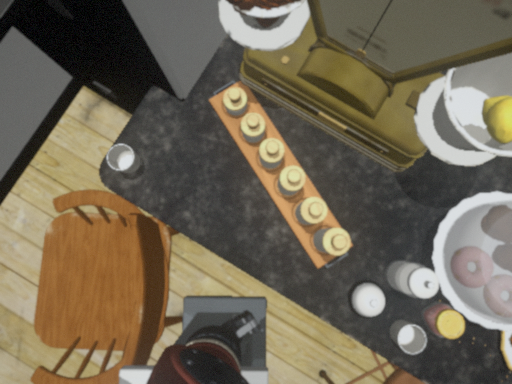

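All six jars stand in the row from (235,98) to (335,240). Knob tops rise in 18 mm steps, all within 2 mm of their recess centres, and the arm is clear.

```bash
python3 -c "
from cell import env
print(env.close_job())"
```

```text
the job is handed in; nothing more can be done
None
```

All four jars are back in the rack, rising step by step from the shortest end jar to the tallest and measured within about 2 mm of their recess centres; the end jars did not move, and I handed the job in at about 30 s (no verdict was returned).

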